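# Hold a planed case rail flush on the tilted light table

### The arm

A 6-joint arm with a two-finger parallel gripper is mounted at the origin on the work surface. World frame = base frame: x ahead of the robot, y to its left, z up, the work surface at z = 0. Lengths are in m, angles in rad, forces in N, time in s.
With the tool pointing down it reaches from about 0.275 to 0.75 m from the base axis. Payload 10.2 kg.
Tool frame: the origin (TCP) lies at the very end of the fingers, on their centre line; the grasp point (between the pads) lies 19 mm behind it; x points along the fingers, y is the direction in which the jaws open and shut, and the axes are right-handed (so a half turn about x gives the same grasp; the last joint's range is limited). The gripper opens to 85 mm and grips with 20 to 120 N. Pads are 22 mm wide; open, the fingers measure 114 mm over their backs; the gripper's body (76 mm by 85 mm) begins 54 mm behind the grasp point. The pads swing forward as they close: fully open they stand 13 mm farther back than shut.
Start: joints at [-1.473, 0.313, 1.498, -0, 1.331, -0.223], TCP at [0.166, -0.498, 0.231] pointing down, gripper open.
Joint ranges: [-2.94, 2.94], [-0.97, 2.17], [0.19, 2.56], [-1.23, 4.37], [0.02, 3.11], [-2.88, 2.88]. Speed limits (rad/s): [2.39, 2.39, 3.01, 3.14, 3.14, 3.14].

### API

Orientations are given as a rotation vector (axis times angle).
In Python, from rig import r, optics gives the robot as it stands. The module is installed in compiled form; this text tells all that it offers.
- The arm moves only by the tool play_rows, never from a script. Its argument "motion" is a list that holds one entry, the list of rows, each a list of 6 numbers: the shift along the world's x, y, z in m, then the turn, a rotation vector about the world's x, y, z in degrees. In form: [[[tx, ty, tz, ax, ay, az], ...]]. A call has 1 to 12 rows; each row shifts and turns the commanded pose from where the row before left it; what a row does not reach is not made up. A row lasts 1/12 s, in which the tool goes at most 41.7 mm and 7.16 degrees, less where a joint would pass 70% of its speed; a pose out of reach is approached as far as the arm can. A call is refused whole if a number of a shift passes 0.0417 or a number of a turn 7.16, either way. A call with a gripper value outside its range is refused whole. "jaw" is the opening, from 0 (shut) to 1 (fully open), set as the call begins (left out, the last holds). The fingers move at their own pace and stop on an object; "force" is the grip in N (left out, the last holds). Time passes only in rows, so rows that do not move let the fingers close. It gives the time, the measured TCP pose, the force and the opening at its end, in the units of the state.
- r.state(): the state, without advancing time (a new reading comes with each control period).
- optics.snapshot(name): name is "side" or "top" or "wrist"; returns (picture, depth): 480x640x3 uint8, red, green, blue; 480x640 float32, m along the optical axis (not along the pixel's ray), 0 where there is no reading.
- optics.get_calibration(name): a dict with "vertical_fov" (degrees; the focal length in pixels is half the picture's height over the tangent of half this angle, whatever the lens; pixels are square), "cx", "cy" (the principal point, pixels), "R" (3x3) and "t" (3): a world point X has camera coordinates R X + t; the wrist camera has in their place "mount" (4x4, takes a point from camera to tool coordinates, whose origin is the TCP and whose axes are the tool frame's). Camera axes: x right, y down, z forward; pixel columns grow to the right and rows downward; lengths in m; the calibration is good to about 2 mm. A picture is of the moment at which its call begins: read the wrist's pose just before it. get_calibration takes no time and is no camera call.
- r.close_job(): hands the job in, once; it reports no verdict.
Trained networks look in the newest picture that a camera, given by its name, has taken for a name from the list of things; names that differ only in an ending like _2 or _b are one class to them, and where a whole thing is asked for, a point or a joint stands for the part that bears it (a point fixed in the world has none). Each returns a list of dicts, best first, with "confidence" (0 to 1); they miss things now and then, are a little off and sometimes report something else, mostly with a low value. They report only what shows in the picture. A call takes as long as a camera call. They do not tell look-alikes from the thing itself.
- optics.look_for(camera, target): "xy" ([column, row] in pixels, amid what is visible of it).
- optics.regions_of(camera, target): "region" (480x640 bool, what is visible of it) and "xy" ([column, row] in pixels, amid what is visible of it).
The state is a dict: "t": time; "qpos": joint angles; "qd": joint speeds; "joint_torque": joint torques, N m; "position": TCP position; "eef_rot": TCP orientation; "ft_force": force on the tool from outside, world axes, zero at the start; "torque": the same for the moment, N m; "opening": finger opening in m.
Only numpy, scipy, OpenCV 4.12 (cv2) and the standard library are available. Lean on these libraries where they do the work, as an engineer would, in place of code of your own. Each camera call takes 0.05 s, during which the arm holds its last target.

### The job

Switch on the tilted light table by pushing its green button all the way in, then pick up the light olive wood rail (not the dark walnut one), tip it to the slope of the lit glass and hold its planed underside flush on the glass, lengthwise up the slope and wholly on the glass, so that any hollow would show as light under it. Bring it onto the glass gently and keep a steady light hand pressure on it; finish while still gripping it and pressing it there. Leave the other things on the bench where they are.

Things in the scene. Friction and masses are not known exactly. Their poses are not given: they have to be found in the camera images.
- switch (a joint): push button of the light table: how far it is pressed in, m; 0 = out, 0.008 = fully in, against a hard stop; sprung, fully in takes about 6 N straight down; it comes back up when let go and the light stays on
- switch_top (a point): middle of the top of the green push button (26 mm across, pressed straight down), about 49 mm above the bench when out, on the low front apron of the light table's base, in front of the glass's low edge
- glass (a joint): slope of the light table's glass above level, rad (set between 0.22 and 0.48, clamped: it does not give way); its low edge faces the robot side
- glass_mid (a point): middle of the lit glass face of the light table, on its surface; the face is flat, 200 mm long up the slope and 150 mm wide, with no raised border; x axis = up the slope (away from the robot side), y axis = level across the face, z axis = square out of the face. The face's low edge is about 53 mm above the bench, and it stands on a base 270 x 170 mm. Two black clamp knobs stick out 18 mm beyond the long sides
- olive_rail_mid (a point): centre of the light olive wood rail, 150 mm long (x axis) x 26 mm wide (y axis) x 38 mm high (z axis), about 0.13 kg, a dark inlaid line along its top; it lies on the bench on its planed underside, so its centre is 19 mm above the bench; x points away from the robot to within about 0.4 rad
- walnut_rail_mid (a point): centre of the dark walnut rail, same size, lying on the bench in the same way; to be left alone
- dice_cup: olive wood dice cup, 76 mm across, 95 mm high, open top; origin at the centre of its foot; leave alone
- corner0: brass case corner, three 34 mm square leaves; origin under its flat leaf; leave alone
- corner1: the other brass case corner, the same
- checker: tortoiseshell-coloured checker, 36 mm across, 10 mm high; leave alone
- block_plane: small steel block plane, 150 x 44 mm, 40 mm high, long axis x; origin under its centre; leave alone
Not all that is in view belongs to the job. Leave any blue look-alike of the part that bears olive_rail_mid alone.

How it is judged:
By the outcome, as a careful person would: the job done as asked, in the order asked, and still so for the second after the job is handed in, while the arm keeps its last pose, push and grip.
It also fails if it takes over 51 s, if anything falls off the work surface, if the arm or the gripper's body presses on something with over 40 N, if the wrist force passes 120 N, or if a joint passes its speed limit or range.

## Working session

There is one attempt and no reset: what is moved stays moved. The work goes in short steps, Python scripts to look and compute and a tool call to move; the robot and the scene stay as the last step left them, time stands still between calls to the robot, and variables do not carry over. Pictures are saved under pics/ and viewed, and the job is handed in when it is done.

Besides the shell and the picture viewer there is one more tool, called after "Request:" by a JSON object that holds its "fn" and its "kwargs", one argument or row to a line. play_rows: Moves the arm, as the interface text tells. Its arguments: {"type":"object","properties":{"motion":{"type":"array","items":{"type":"array","items":{"type":"array","items":{"type":"number"}}}},"jaw":{"type":"number"},"force":{"type":"number"}},"required":["motion"]}

```bash
mkdir -p pics; ls; python3 - <<'E'
from rig import r, optics
import cv2,numpy as np
print(r.state())
for n in ["side","top","wrist"]:
    im,d=optics.snapshot(n); cv2.imwrite(f"pics/{n}0.png",im[:,:,::-1]); np.savez(f"pics/{n}0.npz",im=im,d=d)
    c=optics.get_calibration(n); print(n,c)
    for t in ["switch","glass","olive_rail_mid","walnut_rail_mid","switch_top","glass_mid"]:
        try: print(t,[(round(q["confidence"],2),np.round(q["xy"])) for q in optics.look_for(n,t)])
        except Exception as e: print(t,e)
print(r.state()["t"])
E
```

```text
pics
{'t': 0.0, 'qpos': array([-1.47340637e+00,  3.13500403e-01,  1.49845539e+00, -1.51821760e-05,
        1.33101966e+00, -2.23386871e-01]), 'qd': array([-1.59877633e-03,  1.02297051e-03,  2.90576104e-04, -7.03689990e-05,
       -6.24793227e-04, -2.69690403e-03]), 'joint_torque': array([ 8.39411587e-04, -4.12261963e+01, -2.59741312e+01, -1.65264105e-04,
        4.20312543e-03, -1.27675389e-05]), 'position': array([ 0.16549912, -0.49794931,  0.2307024 ]), 'eef_rot': array([ 2.04869036,  0.33285767, -2.04854023]), 'ft_force': array([-0.0107539 , -0.21237488,  0.57860075]), 'torque': array([ 0.01880348, -0.08135846,  0.0461569 ]), 'opening': 0.08520634101513748}
side {'vertical_fov': 45.79713902710586, 'cx': 326.2474717284081, 'cy': 244.9272456893749, 'R': array([[ 0.98781048, -0.15565381,  0.00153191],
       [-0.11415115, -0.7310469 , -0.67271089],
       [ 0.10582991,  0.664336  , -0.73990385]]), 't': array([-0.54480845,  0.17235247,  1.1845688 ])}
switch [(0.53, array([301., 331.]))]
glass [(0.73, array([416., 232.])), (0.63, array([364., 330.]))]
olive_rail_mid [(0.9, array([226.,
[... 652 characters left out ...]
., 198.]))]
walnut_rail_mid [(0.66, array([229., 256.])), (0.56, array([294., 148.]))]
switch_top [(0.65, array([386., 274.]))]
glass_mid [(0.94, array([403., 218.]))]
wrist {'vertical_fov': 59.60432223451981, 'cx': 321.70931301882115, 'cy': 238.06247488898876, 'mount': array([[ 7.57078411e-04, -2.92289959e-01,  9.56329445e-01,
        -1.41955629e-01],
       [ 9.99999705e-01,  3.47006471e-04, -6.85591857e-04,
        -1.17002603e-03],
       [-1.31460890e-04,  9.56329681e-01,  2.92290135e-01,
        -7.45428032e-02],
       [ 0.00000000e+00,  0.00000000e+00,  0.00000000e+00,
         1.00000000e+00]])}
switch []
glass []
olive_rail_mid []
walnut_rail_mid []
switch_top []
glass_mid []
1.05
```

View pics/top0.png

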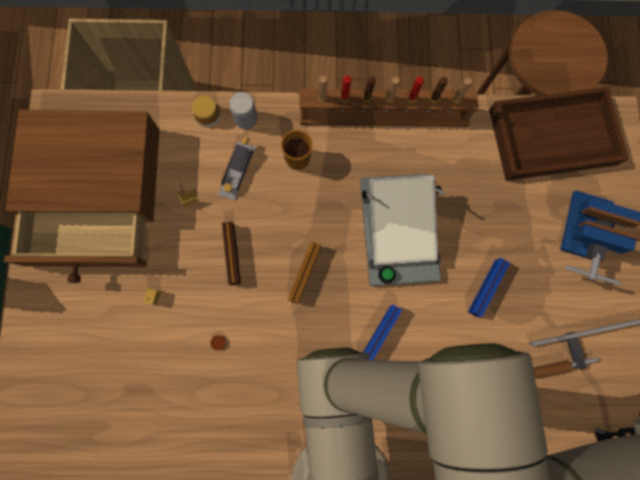

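View pics/side0.png

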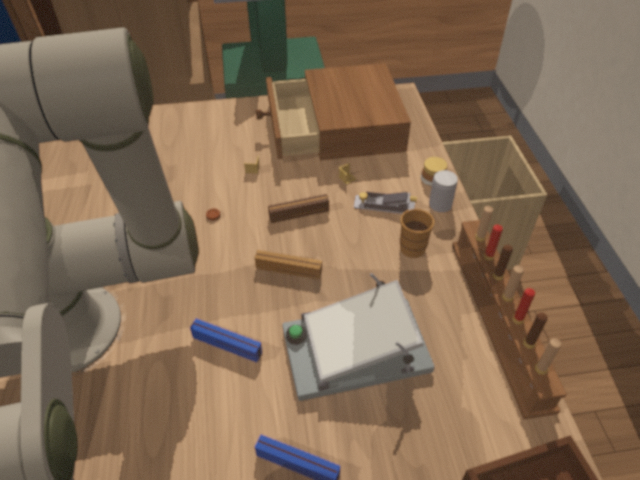

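```bash
cat > h.py <<'E'
import numpy as np,cv2
from rig import r,optics
from scipy.spatial.transform import Rotation as Ro
def cam(n,st=None):
    c=optics.get_calibration(n); f=240/np.tan(np.radians(c["vertical_fov"])/2)
    if n=="wrist":
        M=c["mount"]; T=Ro.from_rotvec(st["eef_rot"]).as_matrix()
        Rw=T@M[:3,:3]; tw=T@M[:3,3]+st["position"]
    else:
        Rw=c["R"].T; tw=-c["R"].T@c["t"]
    return f,c["cx"],c["cy"],Rw,tw
def cloud(n,d,st=None):
    f,cx,cy,Rw,tw=cam(n,st); v,u=np.mgrid[:480,:640]
    P=np.stack([(u-cx)/f*d,(v-cy)/f*d,d],-1)
    return P@Rw.T+tw
def proj(n,X,st=None):
    f,cx,cy,Rw,tw=cam(n,st); p=(np.atleast_2d(X)-tw)@Rw
    return np.c_[f*p[:,0]/p[:,2]+cx,f*p[:,1]/p[:,2]+cy]
def plane(P,tol=0.003):
    m=np.ones(len(P),bool)
    for _ in range(15):
        c=P[m].mean(0); n=np.linalg.svd(P[m]-c,full_matrices=False)[2][2]; n*=np.sign(n[2])
        e=(P-c)@n; m=abs(e)<max(tol,0)
    return c,n,m
E
python3 - <<'E'
from h import *
for n in ["top","side"]:
    z=np.load(f"pics/{n}0.npz"); P=cloud(n,z["d"]); ok=z["d"]>0
    optics.snapshot(n)
    print(n,"bench z",np.median(P[...,2][ok&(abs(P[...,2])<0.015)]), "t",r.state()["t"])
    for t in ["glass_mid","glass","olive_rail_mid","walnut_rail_mid","switch","switch_top"]:
        for q in optics.regions_of(n,t):
            m=q["region"]; k=cv2.erode(m.astype(np.uint8),np.ones((3,3)))>0
            k&=ok
            if k.sum()<5: continue
            p=P[k]; print(t,round(q["confidence"],2),np.round(q["xy"]),m.sum(),"mean",p.mean(0).round(4),"zpct",np.percentile(p[:,2],[5,50,95]).round(4), z["im"][k].mean(0).round())
            if "rail" in t:
                top=p[p[:,2]>np.percentile(p[:,2],95)-0.008]
                (c,s,a)=cv2.minAreaRect((top[:,:2]*1000).astype(np.float32)); print("   top rect",np.round(c,1),np.round(s,1),a)
            if "glass" in t:
                c,nn,mm=plane(p); print("   plane",c.round(4),nn.round(4),mm.mean(),"slope",np.arccos(nn[2]),"dir",np.degrees(np.arctan2(-nn[1],-nn[0])))
E
```

```text
top bench z 0.00029435800366672815 t 1.1
glass_mid 0.84 [402. 217.] 5588 mean [ 0.5931 -0.1455  0.0823] zpct [0.0565 0.0825 0.1077] [176. 167. 145.]
   plane [ 0.5928 -0.1459  0.0822] [-0.2909 -0.0225  0.9565] 0.8463606683310928 slope 0.29604260124286547 dir 4.426353445861615
glass_mid 0.72 [150. 296.] 218 mean [0.4188 0.449  0.0096] zpct [-0.0012  0.004   0.0327] [145. 111.  49.]
   plane [0.4185 0.4515 0.0075] [0.1304 0.6974 0.7047] 0.38064516129032255 slope 0.7888203567670522 dir -100.59117987645945
glass 0.93 [403. 219.] 5692 mean [ 0.5936 -0.1451  0.0824] zpct [0.0566 0.0826 0.108 ] [175. 167. 144.]
   plane [ 0.5932 -0.1459  0.0823] [-0.2906 -0.0226  0.9566] 0.8437912191445262 slope 0.2958107383936736 dir 4.437451729115543
olive_rail_mid 0.86 [488. 286.] 961 mean [ 0.4418 -0.3524  0.0351] zpct [0.0179 0.0374 0.0415] [ 30.  52. 104.]
   top rect [ 441.2 -355.5] [ 25.5 146.4] 59.49723815917969
olive_rail_mid 0.84 [304. 274.] 722 mean [0.4721 0.0861 0.0381] zpct [0.0348 0.0382 0.0417] [108.  67.  26.]
   top rect [474.6  86. ] [ 23.4 145.9] 68.91402435302734
olive_rail_mid 0.74 [3
[... 1162 characters left out ...]
95. 460.] 1957 mean [ 0.4426 -0.3623  0.0337] zpct [0.013  0.0373 0.0408] [ 64.  77. 126.]
   top rect [ 444.4 -359.4] [ 26.3 149.2] 58.853111267089844
olive_rail_mid 0.76 [225. 341.] 1461 mean [ 0.3343 -0.1025  0.0314] zpct [0.0105 0.0363 0.0407] [ 65.  77. 125.]
   top rect [333.5 -97.3] [ 26.9 146.5] 57.41181945800781
walnut_rail_mid 0.95 [302. 208.] 1168 mean [0.5226 0.2528 0.0271] zpct [0.0054 0.0314 0.0404] [96. 70. 51.]
   top rect [523.1 258.3] [147.7  30. ] 7.82954216003418
switch_top 0.43 [255. 168.] 169 mean [0.4214 0.4354 0.0191] zpct [0.0071 0.0186 0.0329] [127. 102.  63.]
switch_top 0.42 [294. 332.] 148 mean [ 0.4718 -0.1155  0.049 ] zpct [0.0433 0.0494 0.0526] [ 88. 139.  89.]
```

```bash
python3 - <<'E'
from h import *
for n in ["top","side"]:
    z=np.load(f"pics/{n}0.npz"); P=cloud(n,z["d"]); ok=z["d"]>0
    c,nn=(np.array([0.593,-0.146,0.0822]),None)
    m=ok&(abs(P[...,0]-.593)<.07)&(abs(P[...,1]+.148)<.05)&(P[...,2]>.04)
    c,nn,_=plane(P[m]);
    y=np.cross(nn,[1,0,0]); y/=np.linalg.norm(y); x=np.cross(y,nn)
    g=z["im"].astype(int)
    m=ok&(abs((P-c)@nn)<.004)&(np.linalg.norm(P-c,axis=-1)<.16)&(g.min(-1)>100)
    m=cv2.morphologyEx(m.astype(np.uint8),cv2.MORPH_OPEN,np.ones((9,9)))>0
    q=np.c_[(P[m]-c)@x,(P[m]-c)@y]
    (cc,s,a)=cv2.minAreaRect((q*1000).astype(np.float32)); C=c+x*cc[0]/1000+y*cc[1]/1000
    print(n,"n",nn.round(4),"slope",np.arccos(nn[2]),"center",C.round(4),s,a,"yaw",np.degrees(np.arctan2(-nn[1],-nn[0])))
    # button by colour
    G=(g[...,1]>g[...,0]*1.6)&(g[...,1]>g[...,2]*1.5)&ok&(abs(P[...,0]-.47)<.04)&(abs(P[...,1]+.11)<.04)
    p=P[G]; print(" green",G.sum(),p.mean(0).round(4),np.percentile(p,[2,50,98],axis=0).round(4).tolist())
    t=p[p[:,2]>.047]; print(" top",cv2.minEnclosingCircle((t[:,:2]*1000).astype(np.float32)))
    A=ok&(abs(P[...,0]-.465)<.03)&(P[...,1]<-.135)&(P[...,1]>-.2)
    print(" apron z",np.percentile(P[A][:,2],[10,30,50,70,90]).round(4))
    if n=="top":
        im=z["im"][200:350,200:520,::-1]; cv2.imwrite("pics/crop1.png",cv2.resize(im,None,fx=2.5,fy=2.5,interpolation=cv2.INTER_CUBIC))
E
```

```text
top n [-0.2946 -0.0258  0.9553] slope 0.3002247192251269 center [ 0.5985 -0.1473  0.084 ] (157.65969848632812, 128.42466735839844) 2.00425386428833 yaw 5.000134905494071
 green 137 [ 0.4704 -0.1109  0.0463] [[0.4576, -0.1259, 0.0358], [0.4698, -0.1105, 0.0486], [0.4853, -0.0975, 0.0536]]
 top ((470.1687927246094, -110.5806884765625), 12.425117492675781)
 apron z [-0.0007  0.0199  0.025   0.0265  0.0283]
side n [-0.2942 -0.0228  0.9555] slope 0.2995519655707604 center [ 0.594  -0.1476  0.0821] (199.10968017578125, 152.56918334960938) 4.494122505187988 yaw 4.438955090534135
 green 49 [ 0.47   -0.1146  0.0503] [[0.4627, -0.1227, 0.0475], [0.4697, -0.1153, 0.0501], [0.4792, -0.1065, 0.0532]]
 top ((470.5478820800781, -113.64234161376953), 10.500642776489258)
 apron z [-0.0009  0.0026  0.0248  0.0261  0.0279]
```

View pics/crop1.png

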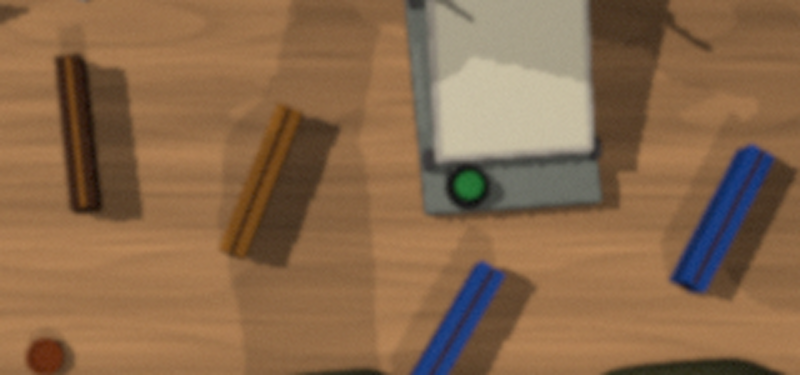

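```bash
python3 - <<'E'
from h import *
s=r.state(); T=Ro.from_rotvec(s["eef_rot"]).as_matrix(); print(T.round(3)); print("yaw of tool y",np.degrees(np.arctan2(T[1,1],T[0,1])))
E
```

```text
[[-0.     0.315 -0.949]
 [ 0.    -0.949 -0.315]
 [-1.    -0.     0.   ]]
yaw of tool y -71.62115871412968
```

Request:
{"fn": "play_rows", "kwargs": {
  "motion": [
    [[0.025,0.031,-0.008,0,0,-1.15],[0.025,0.031,-0.008,0,0,-1.15],[0.025,0.031,-0.008,0,0,-1.15],[0.025,0.031,-0.008,0,0,-1.15],[0.025,0.031,-0.008,0,0,-1.15],[0.025,0.031,-0.008,0,0,-1.15],[0.025,0.031,-0.008,0,0,-1.15],[0.025,0.031,-0.008,0,0,-1.15],[0.025,0.031,-0.008,0,0,-1.15],[0.025,0.031,-0.008,0,0,-1.15],[0.025,0.031,-0.008,0,0,-1.15],[0.025,0.031,-0.008,0,0,-1.15]]
  ],
  "jaw": 0,
  "force": 30
}}

```text
t: 2.75
position: [0.4665, -0.1244, 0.1351]
eef_rot: [2.181, 0.086, -2.18]
ft_force: [0.8, -0.8, -0.3]
opening: -0.0003
```

```bash
python3 - <<'E'
from h import *
s=r.state(); im,d=optics.snapshot("wrist"); cv2.imwrite("pics/w1.png",im[:,:,::-1]); np.savez("pics/w1.npz",im=im,d=d,pos=s["position"],rot=s["eef_rot"])
print(s["position"]);T=Ro.from_rotvec(s["eef_rot"]).as_matrix();print(np.degrees(np.arctan2(T[1,1],T[0,1])))
print("proj",proj("wrist",[[.470,-.111,.0495],[.47,.0,.0]],s))
P=cloud("wrist",d,s);ok=d>0;g=im.astype(int)
G=(g[...,1]>g[...,0]*1.6)&(g[...,1]>g[...,2]*1.4)&ok&(abs(P[...,0]-.47)<.04)&(abs(P[...,1]+.11)<.04)
p=P[G];print(G.sum())
if len(p): print(np.percentile(p,[2,50,98],axis=0).round(4)); t=p[p[:,2]>.045];print(cv2.minEnclosingCircle((t[:,:2]*1000).astype(np.float32)))
E
```

```text
[ 0.46653742 -0.1244162   0.1351072 ]
-85.47160941604923
proj [[300.84680001 238.38598515]
 [140.29179679 204.4509822 ]]
2163
[[ 0.4582 -0.1389  0.0375]
 [ 0.4742 -0.1105  0.0493]
 [ 0.4836 -0.0845  0.2184]]
((476.9941711425781, -109.92390441894531), 39.98630142211914)
```

View pics/w1.png

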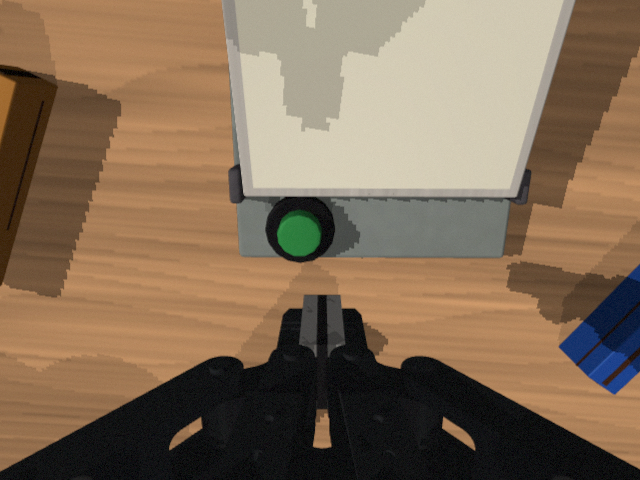

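```bash
python3 - <<'E'
from h import *
z=np.load("pics/w1.npz");s=dict(position=z["pos"],eef_rot=z["rot"]);d=z["d"];im=z["im"].astype(int);P=cloud("wrist",d,s)
G=(im[...,1]>im[...,0]*1.6)&(im[...,1]>im[...,2]*1.4); G[:195]=0;G[270:]=0;G[:,:260]=0;G[:,340:]=0
p=P[G&(d>0)];t=p[(p[:,2]>.047)&(p[:,2]<.055)];print(t.mean(0),cv2.minEnclosingCircle((t[:,:2]*1000).astype(np.float32)))
for c in range(262,345,5): print(c,P[231,c].round(4),im[231,c])
for rr in range(190,270,5): print(rr,P[rr,300].round(4),im[rr,300])
# glass edges & plane
m=np.zeros_like(G);m[60:180,260:500]=1
c,n,_=plane(P[m&(d>0)]);print("plane",c,n,np.arccos(n[2]))
for rr in (30,60,90,120,150): 
    row=im[rr].min(-1); print(rr,[P[rr,k].round(4).tolist() for k in (np.where(d[rr]>0)[0],)[0][[0]]])
E
```

```text
[ 0.47150352 -0.10958989  0.04914711] ((470.9703674316406, -109.5528793334961), 12.791424751281738)
262 [ 0.4656 -0.0859  0.0258] [117 121 115]
267 [ 0.4691 -0.0902  0.0368] [20 20 23]
272 [ 0.4697 -0.0933  0.0383] [26 19 21]
277 [ 0.4727 -0.0971  0.0474] [32 86 42]
282 [ 0.4735 -0.1001  0.0494] [ 46 129  64]
287 [ 0.4736 -0.1029  0.0491] [ 43 125  60]
292 [ 0.4739 -0.1057  0.0495] [ 44 125  62]
297 [ 0.4743 -0.1086  0.05  ] [ 45 123  60]
302 [ 0.4747 -0.1114  0.0506] [ 44 123  61]
307 [ 0.4747 -0.1142  0.0497] [ 45 122  61]
312 [ 0.4748 -0.117   0.0494] [ 48 124  63]
317 [ 0.475  -0.1198  0.0491] [ 42 113  55]
322 [ 0.4718 -0.1229  0.0373] [ 8 13  6]
327 [ 0.472  -0.1259  0.0371] [18 10 10]
332 [ 0.4721 -0.1289  0.0367] [12 16 11]
337 [ 0.4694 -0.1325  0.0263] [74 76 75]
342 [ 0.4697 -0.1356  0.0266] [75 78 74]
190 [ 0.4984 -0.1089  0.0533] [174 167 156]
195 [ 0.4954 -0.109   0.0519] [165 157 148]
200 [ 0.4893 -0.1086  0.0364] [19 17 19]
205 [ 0.4865 -0.1088  0.037 ] [18 19 18]
210 [ 0.4839 -0.1091  0.0387] [21 56 28]
215 [ 0.4833 -0.1096  0.0481] [32 89 43]
220 [ 0.4807 -0.1098  0.0495] [ 48 123  63]
225 [ 0.4778 -0.11    0.0495] [ 46 125  63]
230 [ 0.4749 -0.1102  0.0495] [ 43 123  57]
235 [ 0.4719 -0.1104  0.0492] [ 45 125  63]
240 [ 0.4691 -0.1106  0.0498] [ 47 126  63]
245 [ 0.4661 -0.1108  0.0497] [ 49 125  62]
250 [ 0.4629 -0.111   0.0492] [ 46 124  62]
255 [ 0.4595 -0.1111  0.0482] [ 37 104  49]
260 [ 0.4527 -0.111   0.0378] [28 29 24]
265 [ 0.4346 -0.1102 -0.0013] [172 128  89]
plane [ 0.53751588 -0.14585269  0.06456069] [-0.29347778 -0.02297232  0.95568984] 0.2988019970527815
30 [[0.5708, 0.0777, 0.0018]]
60 [[0.5541, 0.0814, 0.0001]]
90 [[0.537, 0.0556, 0.039]]
120 [[0.5212, 0.0589, 0.0376]]
150 [[0.5046, 0.062, 0.0366]]
```

Request:
{"fn": "play_rows", "kwargs": {
  "motion": [
    [[0.0022,0.007,-0.0295,0,0,0],[0.0022,0.0073,-0.0295,0,0,0],[0,0,-0.018,0,0,0],[0,0,-0.002,0,0,0],[0,0,-0.002,0,0,0],[0,0,-0.003,0,0,0],[0,0,-0.003,0,0,0],[0,0,-0.003,0,0,0],[0,0,-0.002,0,0,0],[0,0,-0.001,0,0,0],[0,0,0,0,0,0]]
  ]
}}

```text
t: 3.72
position: [0.4707, -0.1125, 0.0429]
eef_rot: [2.182, 0.086, -2.178]
ft_force: [0.2, -2.1, 5.4]
opening: -0.0002
```

Request:
{"fn": "play_rows", "kwargs": {
  "motion": [
    [[0,0,-0.001,0,0,0],[0,0,-0.001,0,0,0],[0,0,0,0,0,0]]
  ]
}}

```text
t: 3.97
position: [0.4707, -0.1126, 0.0419]
eef_rot: [2.182, 0.086, -2.178]
ft_force: [-3.5, -0.9, 16.1]
opening: -0.0001
```

Request:
{"fn": "play_rows", "kwargs": {
  "motion": [
    [[0,0,0.01,0,0,0],[0,0,0.04,0,0,0],[0,0.018,0.036,0,0,-3],[0,0.03,0.022,0,0,-4],[0,0.034,0.012,0,0,-4],[0,0.036,0,0,0,-4],[0,0.036,0,0,0,-4],[0,0.03,0,0,0,-4],[0,0.015,0,0,0,-2.5],[0,0,0,0,0,0]]
  ]
}}

```text
t: 4.8
position: [0.4692, 0.0897, 0.1602]
eef_rot: [-2.022, 0.371, 2.024]
ft_force: [0.3, -0.4, -0.1]
opening: -0.0002
```

```bash
python3 - <<'E'
from h import *
s=r.state(); im,d=optics.snapshot("wrist"); cv2.imwrite("pics/w2.png",im[:,:,::-1]); np.savez("pics/w2.npz",im=im,d=d,pos=s["position"],rot=s["eef_rot"])
print(s["t"],s["position"],s["ft_force"]);T=Ro.from_rotvec(s["eef_rot"]).as_matrix();print(T.round(3),np.degrees(np.arctan2(T[1,1],T[0,1])))
P=cloud("wrist",d,s)
for q in optics.regions_of("wrist","olive_rail_mid"):
    m=q["region"]&(d>0); print(q["confidence"],q["xy"],m.sum(),im[m].mean(0))
    p=P[m]; t=p[(p[:,2]>.034)&(p[:,2]<.044)]; print("z",np.median(t[:,2])); (c,sz,a)=cv2.minAreaRect((t[:,:2]*1000).astype(np.float32)); print(c,sz,a)
im,_=optics.snapshot("side"); cv2.imwrite("pics/s2.png",im[:,:,::-1])
E
```

```text
4.8 [0.46917388 0.08966525 0.16019699] [ 0.30625543 -0.43622307 -0.0895663 ]
[[-0.001 -0.355 -0.935]
 [ 0.001 -0.935  0.355]
 [-1.    -0.     0.001]] -110.82262496440798
0.92 [321.8, 187.7] 8108 [158.84361125 102.19375925  45.48939319]
z 0.03744506437428219
(484.7606506347656, 83.60867309570312) (26.036968231201172, 133.21005249023438) 68.74901580810547
0.85 [606.7, 323.4] 10204 [ 36.86887495  67.43071345 133.11711094]
z 0.03704569771665733
(317.23455810546875, -83.05162048339844) (27.709497451782227, 116.50927734375) 58.35725784301758
```

View pics/w2.png

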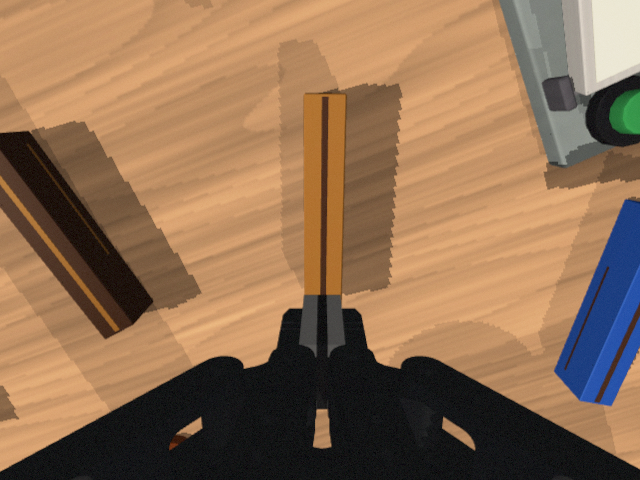

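View pics/s2.png

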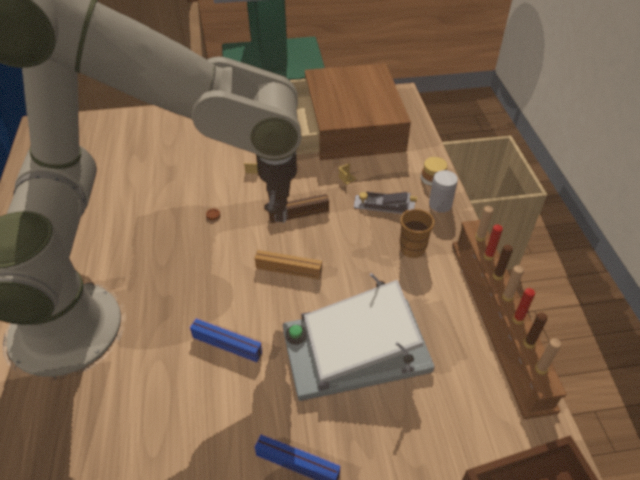

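Request:
{"fn": "play_rows", "kwargs": {
  "motion": [
    [[0.0035,-0.0015,-0.01,0,0,0],[0.0035,-0.0015,-0.01,0,0,0],[0,0,-0.01,0,0,0],[0,0,-0.02,0,0,0],[0,0,-0.025,0,0,0],[0,0,-0.025,0,0,0],[0,0,-0.02,0,0,0],[0,0,-0.015,0,0,0],[0,0,-0.01,0,0,0],[0,0,-0.005,0,0,0],[0,0,0,0,0,0]]
  ],
  "jaw": 0.7
}}

```text
t: 5.87
position: [0.4764, 0.0839, 0.0093]
eef_rot: [-2.02, 0.374, 2.024]
ft_force: [0.3, -0.6, -0.0]
opening: 0.0594
```

```bash
python3 - <<'E'
from h import *
z=np.load("pics/side0.npz")["im"]; a=cv2.imread("pics/s2.png")[:,:,::-1]
for (u,v) in [(360,320),(380,310),(340,350),(390,340)]: print(z[v-3:v+4,u-3:u+4].mean((0,1)),a[v-3:v+4,u-3:u+4].mean((0,1)))
b=np.load("pics/w2.npz")["im"][10:40,605:635].mean((0,1)); c=np.load("pics/w1.npz")["im"][160:180,260:300].mean((0,1)); print(b,c)
s=r.state();print(s["position"],s["ft_force"],s["opening"])
im,d=optics.snapshot("wrist"); cv2.imwrite("pics/w3.png",im[:,:,::-1])
E
```

```text
[190.12244898 182.97959184 169.12244898] [206.73469388 199.73469388 185.51020408]
[190.79591837 183.53061224 169.69387755] [207.26530612 200.18367347 185.85714286]
[211.3877551  204.36734694 190.69387755] [205.30612245 198.44897959 184.6122449 ]
[189.67346939 182.75510204 169.14285714] [206.2244898  199.08163265 185.24489796]
[235.72888889 231.21333333 211.83777778] [213.26125 205.26625 182.725  ]
[0.47644006 0.08385763 0.00928115] [ 0.33603414 -0.60899317 -0.02984575] 0.05941777257085015
```

View pics/w3.png

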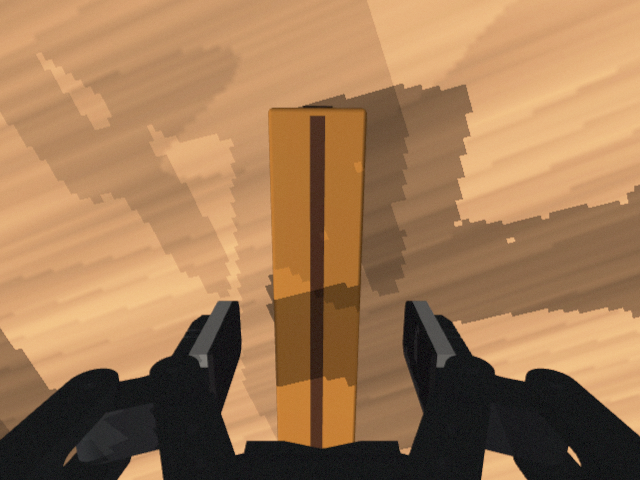

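Request:
{"fn": "play_rows", "kwargs": {
  "motion": [
    [[0,0,0,0,0,0],[0,0,0,0,0,0],[0,0,0,0,0,0],[0,0,0,0,0,0],[0,0,0,0,0,0],[0,0,0,0,0,0],[0,0,0,0,0,0],[0,0,0,0,0,0]]
  ],
  "jaw": 0,
  "force": 50
}}

```text
t: 6.58
position: [0.4775, 0.0841, 0.0111]
eef_rot: [-2.024, 0.373, 2.02]
ft_force: [-0.4, 0.2, 6.3]
opening: 0.0247
```

Request:
{"fn": "play_rows", "kwargs": {
  "motion": [
    [[0,0,0.005,0,0,0],[0,0,0.015,0,0,0],[0,0,0.025,0,0,0],[0,0,0.03,0,0,0],[0,0,0.035,0,0,0],[0,0,0.03,0,0,0],[0,0,0.02,0,0,0],[0,0,0.01,0,0,0],[0,0,0,0,0,0]]
  ]
}}

```text
t: 7.33
position: [0.4775, 0.0841, 0.182]
eef_rot: [-2.026, 0.373, 2.019]
ft_force: [-0.4, -1.3, -2.5]
opening: 0.0249
```

```bash
python3 - <<'E'
from h import *
s=r.state();print(s)
im,d=optics.snapshot("wrist"); cv2.imwrite("pics/w4.png",im[:,:,::-1]); np.savez("pics/w4.npz",im=im,d=d,pos=s["position"],rot=s["eef_rot"])
im,d=optics.snapshot("side"); cv2.imwrite("pics/s4.png",im[:,:,::-1]);np.savez("pics/s4.npz",im=im,d=d)
E
```

```text
{'t': 7.3333, 'qpos': array([-6.79805526e-02,  2.69685525e-01,  1.69065459e+00, -2.68736660e-05,
        1.17784459e+00,  1.86785716e+00]), 'qd': array([-0.00091489,  0.04921405,  0.05632913,  0.000136  , -0.04877369,
        0.00063419]), 'joint_torque': array([ 1.09815784e-01, -3.94819915e+01, -2.54561609e+01, -1.37603402e-03,
        4.66435114e-01, -2.19912217e-04]), 'position': array([0.47752718, 0.08405024, 0.18200196]), 'eef_rot': array([-2.02561826,  0.37284944,  2.0186506 ]), 'ft_force': array([-0.39607954, -1.25154249, -2.51824553]), 'torque': array([-0.01461932, -0.03980355,  0.0503242 ]), 'opening': 0.024889666488405952}
```

View pics/w4.png

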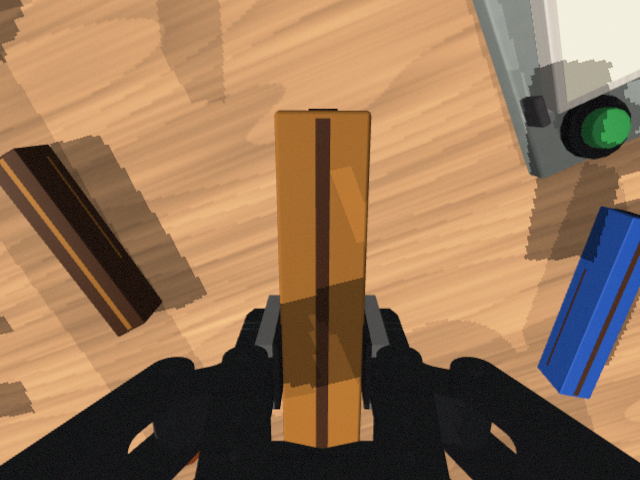

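View pics/s4.png

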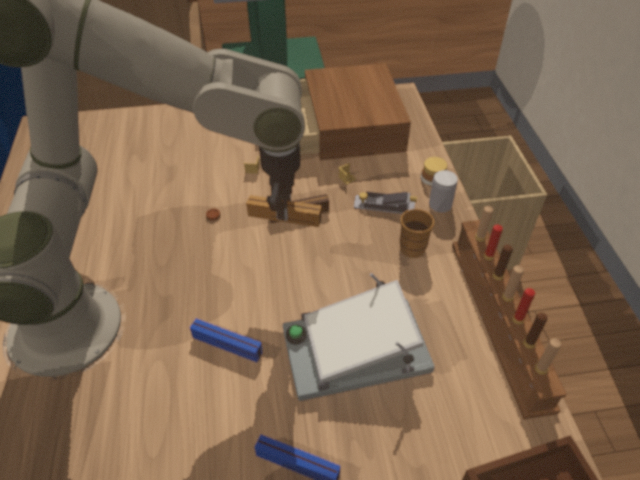

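```bash
cat >> h.py <<'E'
def target(slope,yaw):
    n=np.array([-np.sin(slope)*np.cos(yaw),-np.sin(slope)*np.sin(yaw),np.cos(slope)])
    u=np.array([np.cos(slope)*np.cos(yaw),np.cos(slope)*np.sin(yaw),np.sin(slope)])
    tx=-n; tz=-u; ty=np.cross(tz,tx); return np.c_[tx,ty,tz],n,u
E
python3 - <<'E'
from h import *
s=r.state();Rc=Ro.from_rotvec(s["eef_rot"]).as_matrix()
Rt,n,u=target(0.2985,np.radians(4.5)); print(Rt.round(3),"\n",Rc.round(3))
print("rotvec deg",np.degrees(Ro.from_matrix(Rt@Rc.T).as_rotvec()))
C=np.array([.594,-.1475,.082]); print("hover",C+n*.071, "n",n,"u",u)
z=np.load("pics/w4.npz")["im"];print(z[75:85,595:605].mean((0,1)),z[20:40,590:610].mean((0,1)))
z=np.load("pics/w1.npz")["im"];print("w1 shadow",z[90:120,300:330].mean((0,1)))
E
```

```text
[[ 0.293  0.078 -0.953]
 [ 0.023 -0.997 -0.075]
 [-0.956  0.    -0.294]] 
 [[-0.002 -0.357 -0.934]
 [ 0.    -0.934  0.357]
 [-1.     0.001  0.002]]
rotvec deg [ -2.44589639 -17.16538848  25.23427762]
hover [ 0.5731842  -0.14913824  0.14986029] n [-0.2931803  -0.02307379  0.95577869] u [0.95283235 0.07498953 0.29408687]
[176.22 170.17 151.83] [243.22   239.55   223.3575]
w1 shadow [173.95       167.65888889 149.16111111]
```

Request:
{"fn": "play_rows", "kwargs": {
  "motion": [
    [[0.006,-0.014,0,-0.2,-1.4,2.0],[0.012,-0.027,0,-0.3,-2.2,3.2],[0.012,-0.029,0,-0.3,-2.2,3.2],[0.012,-0.029,0,-0.3,-2.2,3.2],[0.012,-0.029,0,-0.3,-2.2,3.2],[0.012,-0.029,0,-0.3,-2.1,3.2],[0.012,-0.029,0,-0.3,-2.1,3.2],[0.01,-0.028,0,-0.3,-1.8,2.7],[0.005,-0.015,0,-0.1,-1.0,1.3],[0.002,-0.004,-0.01,0,0,0],[0,0,-0.012,0,0,0],[0,0,0,0,0,0]]
  ]
}}

```text
t: 8.43
position: [0.5701, -0.1478, 0.1538]
eef_rot: [2.488, 0.102, -1.847]
ft_force: [0.4, 0.5, -2.2]
opening: 0.0254
```

```bash
python3 - <<'E'
from h import *
s=r.state();print(s["t"],s["position"],s["ft_force"],s["torque"])
Rc=Ro.from_rotvec(s["eef_rot"]).as_matrix();Rt,n,u=target(0.2985,np.radians(4.5))
print("rot left",np.degrees(Ro.from_matrix(Rt@Rc.T).as_rotvec()))
for c in ("wrist","side"):
    im,d=optics.snapshot(c); cv2.imwrite(f"pics/{c}5.png",im[:,:,::-1]); np.savez(f"pics/{c}5.npz",im=im,d=d,pos=s["position"],rot=s["eef_rot"])
E
```

```text
8.4333 [ 0.57010889 -0.14784709  0.15378648] [ 0.37634922  0.54469234 -2.23951461] [-0.02172311  0.23866954 -0.00689603]
rot left [-0.32817966 -0.30054117  0.06110851]
```

View pics/wrist5.png

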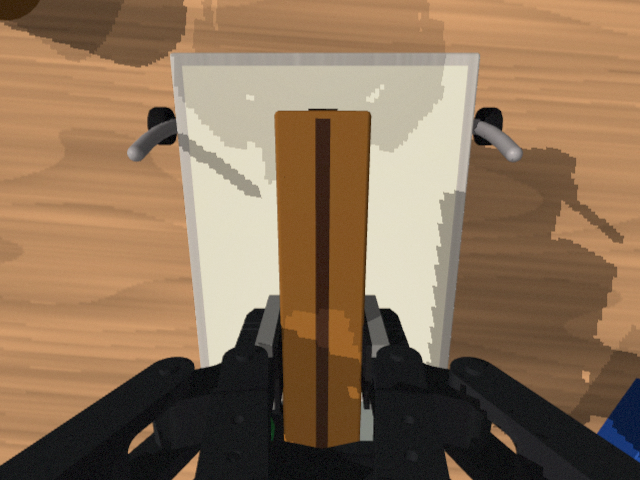

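View pics/side5.png

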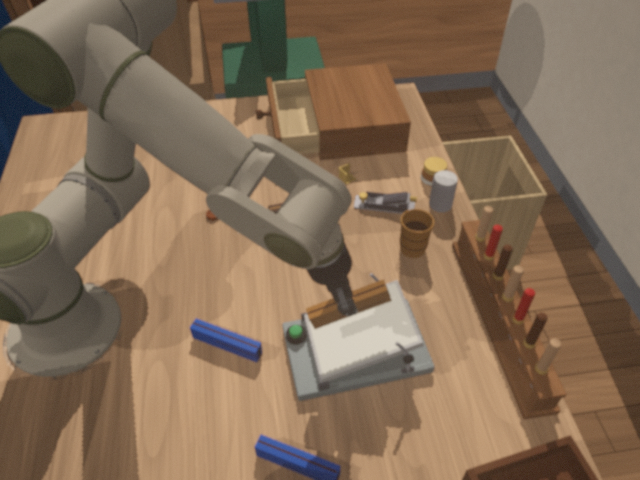

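```bash
python3 - <<'E'
from h import *
a=np.load("pics/w1.npz")["im"];b=np.load("pics/wrist5.npz");im=b["im"];d=b["d"]
def m(i,u,v):return i[v-5:v+6,u-5:u+6].mean((0,1)).round()
print("w1 lit",m(a,450,120),m(a,280,150),"shade",m(a,260,30),m(a,350,50))
print("w5 lit",m(im,230,280),m(im,400,250),"shade",m(im,220,90),m(im,450,260))
s0=np.load("pics/side0.npz")["im"];s5=np.load("pics/side5.npz")["im"]
for u,v in [(360,340),(380,340),(400,330),(340,365)]: print("side",m(s0,u,v),m(s5,u,v))
s=dict(position=b["pos"],eef_rot=b["rot"]);P=cloud("wrist",d,s)
M=np.zeros((480,640),bool);M[75:100,190:460]=1;M[130:280,205:265]=1;M[130:280,380:430]=1
c,n,k=plane(P[M&(d>0)],.002);print("glass",c,n.round(4),np.arccos(n[2]),np.degrees(np.arctan2(-n[1],-n[0])),k.mean())
M=np.zeros((480,640),bool);M[118:290,285:358]=1
p=P[M&(d>0)];cr,nr,k=plane(p,.002);print("rail",cr,nr.round(4),np.arccos(nr[2]),np.degrees(np.arctan2(-nr[1],-nr[0])),k.mean(),"dist",(cr-c)@n)
print("angle",np.degrees(np.arccos(nr@n)))
q=p-cr; y=np.cross(nr,[1,0,0]);y/=np.linalg.norm(y);x=np.cross(y,nr)
# depth rect of rail top incl ends
M=np.zeros((480,640),bool);M[100:440,270:375]=1
P2=P[M&(d>0)];P2=P2[abs((P2-cr)@nr)<.004];rc=cv2.minAreaRect((np.c_[(P2-cr)@x,(P2-cr)@y]*1000).astype(np.float32));print(rc, (cr+x*rc[0][0]/1e3+y*rc[0][1]/1e3))
# glass edges
M=(d>0)&(abs((P-c)@n)<.0035)&(np.linalg.norm(P-c,axis=-1)<.15)
Y=np.cross(n,[1,0,0]);Y/=np.linalg.norm(Y);X=np.cross(Y,n)
Q=np.c_[(P[M]-c)@X,(P[M]-c)@Y];print(np.percentile(Q,[.2,99.8],axis=0),cv2.minAreaRect((Q*1000).astype(np.float32)))
v,u=np.where(M)
for rr in (60,70,120,200,280): k=u[v==rr];print(rr,k.min(),k.max(),P[rr,k.min()].round(4),P[rr,k.max()].round(4))
E
```

```text
w1 lit [211. 203. 180.] [213. 205. 182.] shade [174. 168. 148.] [184. 178. 158.]
w5 lit [227. 222. 199.] [228. 223. 201.] shade [197. 189. 168.] [138. 133. 122.]
side [190. 183. 169.] [214. 207. 193.]
side [190. 183. 169.] [214. 207. 193.]
side [190. 183. 169.] [195. 188. 174.]
side [206. 199. 185.] [191. 184. 171.]
glass [ 0.63217215 -0.13793034  0.09371913] [-0.2936 -0.0231  0.9557] 0.2989303531886755 4.500957788372847 0.9973634163208852
rail [ 0.60856583 -0.14372437  0.1930289 ] [-0.2881 -0.0276  0.9572] 0.2936080118431996 5.472117351709655 0.9986417385746245 dist 0.10197006078458634
angle 0.4163850444077703
((-27.716548919677734, -2.844684600830078), (107.82025909423828, 32.95025634765625), 2.94443941116333) [ 0.58202436 -0.14633775  0.1849654 ]
[[-0.11744872 -0.08534544]
 [ 0.06187153  0.07312606]] ((-41.06205749511719, -7.401397705078125), (198.90785217285156, 162.38238525390625), 4.485494613647461)
60 170 479 [ 0.6791 -0.0643  0.1091] [ 0.6906 -0.213   0.1084]
70 171 478 [ 0.675  -0.0645  0.1075] [ 0.6857 -0.2129  0.1084]
120 176 472 [ 0.6526 -0.0662  0.1007] [ 0.6638 -0.2145  0.1007]
200 184 464 [ 0.6135 -0.0694  0.0892] [ 0.625  -0.2176  0.0883]
280 192 456 [ 0.5696 -0.0727  0.0754] [ 0.5813 -0.2206  0.0761]
```

```bash
python3 - <<'E'
import cv2,numpy as np
fs=["side0","s2","s4","side5"]
ims=[cv2.imread(f"pics/{f}.png") for f in fs]
M=np.zeros((480,640),np.uint8);cv2.fillPoly(M,[np.array([[312,322],[395,293],[415,338],[327,368]])],1)
for f,i in zip(fs,ims):
    p=i[M>0][:,1]; print(f,np.percentile(p,[1,10,30,50,70,90,99]), "bench",i[430:450,170:230].mean((0,1)).round(1),i[405:420,300:330].mean((0,1)).round(1))
cv2.imwrite("pics/cmp.png",np.vstack([np.hstack([cv2.resize(i[270:410,270:450],None,fx=2,fy=2) for i in ims[:2]]),np.hstack([cv2.resize(i[270:410,270:450],None,fx=2,fy=2) for i in ims[2:]])]))
E
```

```text
side0 [168. 182. 183. 184. 204. 205. 206.] bench [104.4 137.4 171.6] [ 86.6 113.2 142.7]
s2 [185. 198. 199. 199. 200. 200. 201.] bench [ 92.4 122.6 154.9] [ 81.9 107.6 136.3]
s4 [177.39 197.   198.   198.   199.   200.   200.  ] bench [101.8 134.5 168.9] [ 81.4 107.  135.6]
side5 [ 63.  95. 186. 204. 206. 207. 208.] bench [114.2 149.4 185.2] [ 84.2 110.3 139.4]
```

View pics/cmp.png

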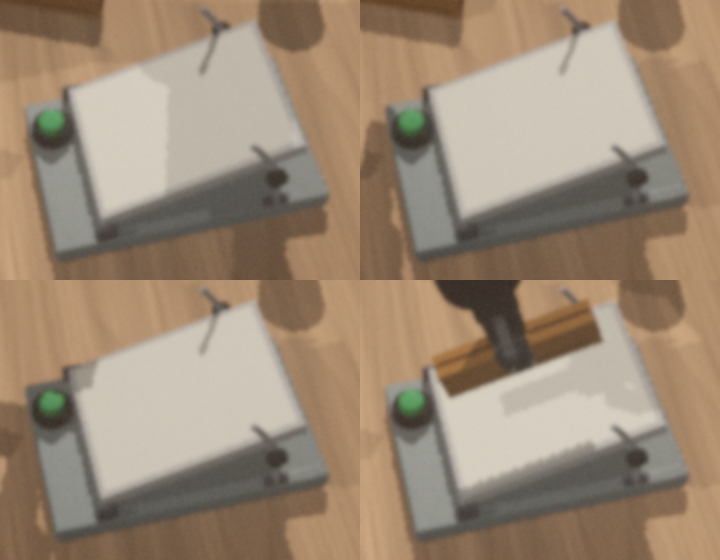

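```bash
python3 - <<'E'
import numpy as np
a=np.load("pics/w1.npz")["im"];b=np.load("pics/wrist5.npz")["im"]
print("w1 row150 left",a[145:155,232:262:2].mean(0).round()[:,1]);print("w1 row150 right",a[145:155,510:545:2].mean(0).round()[:,1])
print("w5 row250 left",b[245:255,184:214:2].mean(0).round()[:,1]);print("w5 top row",b[48:80:2,300:310].mean(1).round()[:,1]); print("w5 row 160 right",b[155:165,455:485:2].mean(0).round()[:,1])
E
```

```text
w1 row150 left [133. 120. 112. 141. 169. 166. 164. 166. 167. 202. 205. 204. 205. 205.
 204.]
w1 row150 right [201. 202. 201. 201. 201. 189. 165. 163. 161. 158. 117.  73.  70.  70.
  70.  71.  70.  69.]
w5 row250 left [138. 138. 143. 184. 182. 179. 181. 192. 221. 221. 221. 221. 222. 221.
 222.]
w5 top row [118. 118. 128. 156. 154. 155. 155. 154. 155. 187. 192. 190. 192. 191.
 190. 191.]
w5 row 160 right [220. 221. 190. 178. 176. 181. 180. 109.  82.  81.  82.  82.  82.  82.
  81.]
```

Request:
{"fn": "play_rows", "kwargs": {
  "motion": [
    [[0.002,0,-0.006,-0.07,-0.08,0],[0.003,0,-0.01,-0.07,-0.08,0],[0.003,0,-0.01,-0.07,-0.08,0],[0.003,0,-0.01,-0.07,-0.07,0],[0.003,0,-0.009,0,0,0],[0.002,0,-0.006,0,0,0],[0.001,0,-0.0023,0,0,0],[0,0,0,0,0,0],[0,0,0,0,0,0]]
  ]
}}

```text
t: 9.28
position: [0.5891, -0.149, 0.1052]
eef_rot: [2.493, 0.094, -1.827]
ft_force: [-0.6, 0.5, -1.0]
opening: 0.0253
```

```bash
cat > st.py <<'E'
from h import *
s=r.state();Rc=Ro.from_rotvec(s["eef_rot"]).as_matrix();Rt,n,u=target(0.2989,np.radians(4.5));g=np.array([.593,-.147,.0814])
e=s["position"]-g;Y=np.cross(n,u)
print("t",round(s["t"],2),"h mm",round(e@n*1e3,2),"along",round(e@u*1e3,2),"across",round(e@Y*1e3,2),"rot left",np.degrees(Ro.from_matrix(Rt@Rc.T).as_rotvec()).round(2))
F=s["ft_force"];print("F n,u,Y",round(F@n,2),round(F@u,2),round(F@Y,2),"tau n,u,Y",(np.array([n,u,Y])@s["torque"]).round(3),"open",s["opening"])
E
python3 st.py
```

```text
t 9.28 h mm 23.91 along 3.13 across -1.7 rot left [0.19 0.41 0.01]
F n,u,Y -0.8 -0.82 0.52 tau n,u,Y [0.001 0.008 0.235] open 0.025269595235645908
```

Request:
{"fn": "play_rows", "kwargs": {
  "motion": [
    [[0,0.001,-0.0025,0.1,0.2,0],[0,0.0005,-0.003,0.1,0.2,0],[0.0005,0,-0.0025,0,0,0],[0.0003,0,-0.001,0,0,0],[0,0,0,0,0,0],[0,0,0,0,0,0]]
  ]
}}

```text
t: 9.78
position: [0.5898, -0.1475, 0.096]
eef_rot: [2.489, 0.098, -1.838]
ft_force: [-0.3, -0.7, -2.2]
opening: 0.025
```

```bash
python3 st.py
```

```text
t 9.78 h mm 14.91 along 1.18 across -0.2 rot left [-0.02 -0.    0.01]
F n,u,Y -1.99 -1.03 -0.72 tau n,u,Y [-0.025  0.011  0.2  ] open 0.024956182885199164
```

Request:
{"fn": "play_rows", "kwargs": {
  "motion": [
    [[0.0002,0,-0.0006,0,0,0],[0.0002,0,-0.0006,0,0,0],[0.0001,0,-0.0005,0,0,0],[0.0001,0,-0.0004,0,0,0],[0.0001,0,-0.0004,0,0,0],[0,0,0,0,0,0]]
  ]
}}

```text
t: 10.28
position: [0.5904, -0.1474, 0.0934]
eef_rot: [2.489, 0.098, -1.838]
ft_force: [-0.1, -0.2, -1.3]
opening: 0.025
```

```bash
python3 st.py
```

```text
t 10.28 h mm 12.26 along 1.03 across -0.2 rot left [-0.02 -0.01  0.01]
F n,u,Y -1.26 -0.48 -0.18 tau n,u,Y [-0.005 -0.027  0.194] open 0.024983205522985746
```

Request:
{"fn": "play_rows", "kwargs": {
  "motion": [
    [[0.0001,0,-0.0003,0,0,0],[0.0001,0,-0.0003,0,0,0],[0.0001,0,-0.0003,0,0,0],[0,0,0,0,0,0]]
  ]
}}

```text
t: 10.62
position: [0.5907, -0.1474, 0.0926]
eef_rot: [2.489, 0.098, -1.838]
ft_force: [0.7, -0.3, -1.3]
opening: 0.0249
```

```bash
python3 st.py
```

```text
t 10.62 h mm 11.34 along 1.1 across -0.26 rot left [-0.02 -0.    0.01]
F n,u,Y -1.46 0.25 -0.4 tau n,u,Y [0.024 0.055 0.208] open 0.024915499275503884
```

Request:
{"fn": "play_rows", "kwargs": {
  "motion": [
    [[0.0001,0,-0.0003,0,0,0],[0.0001,0,-0.0003,0,0,0],[0,0,0,0,0,0]]
  ]
}}

```text
t: 10.87
position: [0.5908, -0.1474, 0.0925]
eef_rot: [2.489, 0.098, -1.838]
ft_force: [-5.4, 0.7, 4.9]
opening: 0.0253
```

```bash
python3 st.py
```

```text
t 10.87 h mm 11.26 along 1.13 across -0.23 rot left [-0.02 -0.01 -0.01]
F n,u,Y 6.27 -3.62 1.11 tau n,u,Y [-0.019  0.113  0.691] open 0.02531786593527128
```

Request:
{"fn": "play_rows", "kwargs": {
  "motion": [
    [[-0.0001,0,-0.0001,0,0,0],[0,0,0,0,0,0],[0,0,0,0,0,0],[0,0,0,0,0,0]]
  ]
}}

```text
t: 11.2
position: [0.5908, -0.1474, 0.0925]
eef_rot: [2.489, 0.098, -1.837]
ft_force: [-5.3, 1.9, 5.6]
opening: 0.025
```

```bash
python3 st.py; python3 - <<'E'
from h import *
for c in ("wrist","side"):
    s=r.state();im,d=optics.snapshot(c); cv2.imwrite(f"pics/{c}6.png",im[:,:,::-1]); np.savez(f"pics/{c}6.npz",im=im,d=d,pos=s["position"],rot=s["eef_rot"])
E
python3 st.py
```

```text
t 11.2 h mm 11.28 along 1.15 across -0.26 rot left [-0.01  0.01 -0.  ]
F n,u,Y 6.86 -3.21 2.35 tau n,u,Y [0.013 0.132 0.612] open 0.02497414361255909
t 11.3 h mm 11.29 along 1.16 across -0.25 rot left [-0.01  0.01 -0.  ]
F n,u,Y 6.68 -3.74 1.55 tau n,u,Y [-0.071  0.183  0.626] open 0.025612732639961444
```

View pics/wrist6.png

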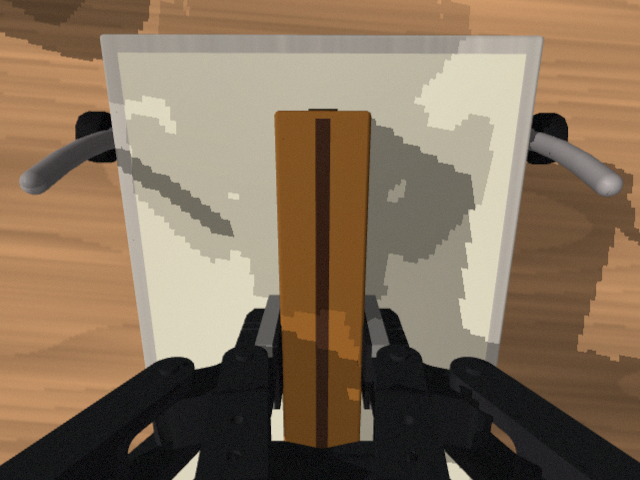

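View pics/side6.png

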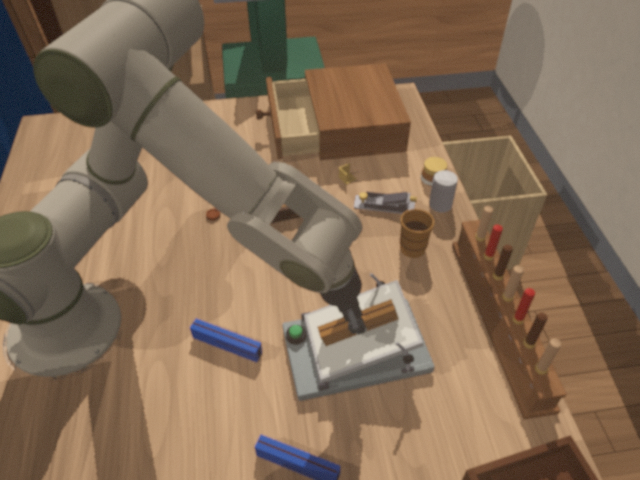

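```bash
python3 - <<'E'
from h import *
b=np.load("pics/wrist6.npz");d=b["d"];s=dict(position=b["pos"],eef_rot=b["rot"]);P=cloud("wrist",d,s)
M=np.zeros((480,640),bool);M[60:100,130:510]=1;M[130:300,160:265]=1;M[130:300,380:470]=1
c,n,k=plane(P[M&(d>0)],.002)
M=np.zeros((480,640),bool);M[118:290,285:358]=1
cr,nr,k2=plane(P[M&(d>0)],.002)
u=np.array([.9528,.075,.294]);Y=np.cross(n,u)
print(n.round(4),np.arccos(n[2]),k.mean(),nr.round(4),k2.mean(),"rail above glass",(cr-c)@n,"tilt diff deg along/across",np.degrees([(nr-n)@u,(nr-n)@Y]))
# far end of rail top
row=P[112:122,300:340].reshape(-1,3);print("far end along from glass mid",((row-[.593,-.147,.0814])@u).max())
E
python3 st.py
```

```text
[-0.2934 -0.023   0.9557] 0.29867594685151616 0.998442917350053 [-0.2943 -0.0224  0.9555] 0.999040153575428 rail above glass 0.037630104819464716 tilt diff deg along/across [-0.05131148  0.03680573]
far end along from glass mid 0.07515010423779502
t 11.3 h mm 11.29 along 1.16 across -0.25 rot left [-0.01  0.01 -0.  ]
F n,u,Y 6.68 -3.74 1.55 tau n,u,Y [-0.071  0.183  0.626] open 0.025612732639961444
```

Request:
{"fn": "play_rows", "kwargs": {
  "motion": [
    [[0,0,0,0,0,0],[0,0,0,0,0,0],[0,0,0,0,0,0],[0,0,0,0,0,0],[0,0,0,0,0,0],[0,0,0,0,0,0]]
  ]
}}

```text
t: 11.8
position: [0.5908, -0.1474, 0.0925]
eef_rot: [2.489, 0.098, -1.837]
ft_force: [-4.8, 0.2, 4.6]
opening: 0.0253
```

```bash
python3 st.py; python3 -c "
from rig import r
print(r.close_job())"
```

```text
t 11.8 h mm 11.26 along 1.15 across -0.23 rot left [-0.01  0.01  0.  ]
F n,u,Y 5.8 -3.17 0.55 tau n,u,Y [-0.055  0.202  0.634] open 0.025312544330885065
the job is handed in; nothing more can be done
None
```

I pressed the green button to its stop, then picked up the olive rail. It now lies flush up the slope of the glass, still gripped and lightly pressed. I handed the job in at 11.8 s.

- **Button:** the force rose from 5.4 N to 16 N over the last 1 mm of travel, against about 6 N for the spring, so I take it as fully in.
- **Light (not confirmed):** the pictures did not show it coming on. The glass's brightness against its frame was the same before and after the press, so I rely on the force reading alone.
- **Rail on the glass:** the last wrist view put its top 37.6 mm above the glass, against a true height of 38 mm, and its tilt within 0.05° of the glass. By the tool position it sits about 1 mm from the middle of the glass, with about 24 mm to spare at the ends.
- **Pressure:** the tool presses with a steady 6–8 N, about 3 N of it sideways up the slope as friction. The grip is 50 N.
- **Other things:** I did not touch the walnut rail, the two blue look-alikes or the other things on the bench.

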